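# Load a long LED module from the slotted rack onto the measuring stage

### The arm

A 6-joint arm with a two-finger parallel gripper is mounted at the origin on the work surface. World frame = base frame: x ahead of the robot, y to its left, z up, the work surface at z = 0. Lengths are in mm, angles in degrees, forces in N, time in s.
With the tool pointing down it reaches from about 275 to 725 mm from the base axis. Payload 5.6 kg.
Tool frame: the origin (TCP) lies between the finger pads; the fingertips stand 14 mm ahead of it and the grasp point (between the pads) lies 5 mm behind it; z points along the fingers, y is the line along which they close (so a half turn about z gives the same grasp; the last joint's range is limited). The gripper opens to 85 mm and grips with 20 to 120 N. Pads are 22 mm wide; open, the fingers measure 114 mm over their backs; the gripper's body (76 mm by 85 mm) begins 54 mm behind the grasp point. The pads swing forward as they close: fully open they stand 13 mm farther back than shut.
Start: joints at [83.056, 14.616, 6.199, 0, -81.583, -16.306], TCP at [217.088, 505.337, 245.283] pointing down, gripper open.
Joint ranges: [-168.99, 168.99], [-69.2, 112.95], [-62.41, 85.93], [-164.36, 98.24], [-168.68, -3.75], [-174.98, 174.98]. Speed limits (degrees/s): [147.25, 147.25, 180, 180, 180, 180].

### API

Orientations are given as a 3x3 rotation matrix whose columns are the frame's x, y, z axes.
In Python, from workcell import bot gives the robot as it stands. Calls block until the motion is done:
- bot.move_to(position, orientation): joint-space move of the TCP to a pose.
- bot.move_straight(position, v=150, rot=None): straight line of the TCP; rot=None keeps the orientation; v is the mean speed in mm/s.
- bot.set_joints(angles): joint-space move.
- bot.grip(opening, squeeze=None): opening from 0.0 (shut) to 1.0 (fully open); squeeze is the grip in N (None keeps the last); returns when the fingers have stopped.
- bot.wait(seconds).
- bot.solve_ik(position, orientation): joint angles nearest the present ones, or None.
- bot.capture(name): name is "scene" or "top"; returns a dict with "frame" (384x512x3 uint8, blue, green, red), "vfov" (degrees; the focal length in pixels is half the picture's height over the tangent of half this angle, whatever the lens; pixels are square), "cx", "cy" (the principal point, pixels), "distortion" ([k1, k2, p1, p2, k3] as OpenCV has them; the pictures are not rectified), "cam_to_world" (4x4, takes a point from camera to world coordinates). Camera axes: x right, y down, z forward; pixel columns grow to the right and rows downward; lengths in mm; the calibration is good to about 2 mm. A picture is of the moment at which its call begins. There is no depth.
A pose or a line that the arm cannot do raises bot.IKError and nothing moves.
- bot.close_job(): hands the job in; it is judged then, once.
Readings, each from a call of its own:
- bot.get_clock(): time.
- bot.get_qpos(): joint angles.
- bot.get_qvel(): joint speeds.
- bot.get_effort(): joint torques, N m.
- bot.get_eef_pos(): TCP position.
- bot.get_tcp_rot(): TCP orientation.
- bot.get_wrist_force(): force on the tool from outside, world axes, zero at the start.
- bot.get_moment(): the same for the moment, N m.
- bot.get_width(): opening from 0.0 (shut) to 1.0 (fully open).
- bot.get_grip_force(): force on a finger pad.
Only numpy, scipy, OpenCV 4.12 (cv2) and the standard library are available. Lean on these libraries where they do the work, as an engineer would, in place of code of your own. Each camera call takes 0.05 s, during which the arm holds its last target. There are 200 camera calls.

### The job

Draw the long LED module up out of the slotted rack without jamming it and stand it on the sloped stand, emitter face outward, and let go of it. Then take it again and lay it down emitter face up between the stops of the measuring stage. Leave the two short modules in the rack and the other things on the bench where they are, and do not drop the module.

Things in the scene. Friction and masses are not known exactly. Their poses are not given: they have to be found in the camera images.
- long_module: Long LED module: aluminium plate 56 mm wide, 8 thick, 110 long, 0.13 kg, upright in a rack slot, 30 mm taller than the two 80 mm ones. Emitter face: white with one round yellow emitter; back: bare. Origin: middle of the lower short edge (mid width, mid thickness). x along the width, y out of the emitter face, z along the length to the upper edge.
- module_mid (a point): Centre of the long module's plate, 55 mm along its z from its origin.
- rack: Fixed black rack, 92 (x) x 150 (y) x 65 mm high. Grooved walls facing across x (47 mm clear between) hold modules upright by their side edges in three slots at y = -50, 0, +50 mm, emitter face to rack +y, width along x. Slots: 12 mm wide in y, 1.5 mm spare at each side edge, floor at 10 mm height. Origin: centre of its underside.
- rack_top (a point): Middle of the rack at the height of its walls' top, 65 mm above the table. The long module's upper edge stands at 120 mm, the short ones' at 90 mm.
- short_a: Short LED module, 56 x 8 x 80 mm, aluminium, white face with nine small emitters; stands in a slot of the rack. Origin and axes as for the long module.
- short_b: The other short LED module, like short_a.
- stand: Fixed sloped stand: aluminium back plate 36 mm wide, 68 long, leaning at 45 degrees, with a ledge 50 mm wide, 14 deep, square to it at its foot. Slope rises towards stand -y, open side faces +y and up, x runs along the ledge. Base plate 70 x 120 x 8 mm. Origin: on the table under the stand, 35 mm in -y and 30 mm below the corner of plate and ledge.
- stand_foot (a point): Where the long module's origin lies when seated on the stand: lower short edge on the ledge, back on the plate, its y axis along stand (0, 0.707, 0.707), its z axis along (0, -0.707, 0.707).
- stand_mid (a point): Where the long module's centre lies when seated on the stand, 55 mm up the slope from stand_foot. The module then overhangs the back plate by 10 mm at each side and 42 mm at the upper end.
- stage: Fixed measuring stage: black base 120 x 170 x 12 mm, aluminium pedestal 34 (x) x 100 mm (y, the long axis), top 35 mm above the table. Steel stops 5 mm higher than the pedestal bound a place 61 x 115 mm: one 24 mm wide in the middle of each end, two 12 mm long on each long side, 40 mm either side of its middle. Origin: centre of its underside.
- stage_mid (a point): Where the long module's centre lies when laid in the stage, 39 mm above the table. It then overhangs the pedestal by 11 mm along each long side; the middle 68 mm between the side stops is open for fingers.
- screwdriver: Bystander: loose screwdriver, 180 mm, lying on the table. Origin under its middle.
- tape: Bystander: loose paper tape roll, 84 mm diameter, 24 mm high. Origin: centre of its underside.
- cleaner: Bystander: loose white bottle, 48 mm diameter, 110 mm high. Origin: centre of its underside.
- caliper: Bystander: loose steel caliper, 180 mm long, lying flat. Origin under its middle.
- mouse: Bystander: loose black computer mouse, 105 x 60 x 30 mm. Origin: centre of its underside.

How it is judged (in metres and radians):
On the way, in this order (a step that is already met when the one before it is completed fails the run):
1. the long module has been drawn up out of its slot: its lower edge is above the rack's top, still over the rack (within 100 mm of its middle) and within 0.35 rad of upright (z of long_module in the frame of rack above 0.066 m and horizontal distance between long_module and rack below 0.1 m and angle between long_module's own z axis and vertical below 0.35 rad), for 0.05 s.
2. the long module rests on the sloped stand, released and at rest, lower edge on the ledge, back on the plate, emitter face outward, foot and centre within 12 mm of their marked places (distance between long_module and stand_foot below 0.012 m and distance between module_mid and stand_mid below 0.012 m and angle between long_module's own y axis and vertical between 0.65 and 0.92 rad and linear speed of long_module below 0.02 m/s and contact force between the fingers and long_module below 0.1 N), for 0.3 s.
At the end, for the whole second after the job is handed in: The long module lies emitter face up between the stage's stops: centre within 6 mm of stage_mid, level within 0.06 rad, length within 0.1 rad of the stage's long axis (either way round), released, at rest; short modules still in their slots, other things where they were (distance between module_mid and stage_mid below 0.006 m and angle between long_module's own y axis and vertical below 0.06 rad and angle between the z axis of long_module and the y axis of stage, either way round below 0.1 rad and linear speed of long_module below 0.01 m/s and contact force between the fingers and long_module below 0.1 N); the robot touches nothing.
It fails at once if a short module in the rack moved by more than 10 mm (distance of any of short_a, short_b from where it was at the start of the episode above 0.01 m).
It fails at once if another thing on the bench (screwdriver, tape, bottle, caliper, mouse) moved by more than 25 mm (distance of any of screwdriver, tape, cleaner, caliper, mouse from where it was at the start of the episode above 0.025 m).
It fails at once if the module levered or jammed in its slot: more than 30 N between it and the rack (contact force between long_module and rack above 30 N).
It fails at once if the long module dropped: out of the fingers and moving faster than 0.5 m/s (a fall of about 13 mm) (contact force between the fingers and long_module below 0.1 N and linear speed of long_module above 0.5 m/s).
It also fails if it takes over 70 s, if anything falls off the work surface, if the arm or the gripper's body presses on something with over 40 N, if the wrist force passes 120 N, or if a joint passes its speed limit or range.

## Working session

There is one attempt and no reset: what is moved stays moved. The work goes in short steps, each a Python script; the robot and the scene stay as the last script left them, time stands still between calls to the robot, and variables do not carry over. Pictures are saved under pics/ and viewed, at most 10 in all, crops included, and the job is handed in when it is done.

```bash
ls; mkdir -p pics; python3 - <<'E'
from workcell import bot
import cv2,numpy as np,pickle
for n in("scene","top"):
    c=bot.capture(n); cv2.imwrite(f"pics/{n}0.png",c["frame"]); pickle.dump(c,open(f"{n}0.pkl","wb"))
    print(n,c["vfov"],c["cx"],c["cy"],c["distortion"],np.round(c["cam_to_world"],3).tolist())
    cv2.imwrite(f"pics/{n}0b.png",cv2.resize(c["frame"],(800,600),interpolation=cv2.INTER_CUBIC))
E
```

```text
pics
scene 52.37637449387444 253.6853649750692 193.22353550727183 [-0.13186842  0.          0.          0.          0.        ] [[0.215, 0.708, -0.672, 1296.73], [0.977, -0.158, 0.146, -263.475], [-0.003, -0.688, -0.726, 878.153], [0.0, 0.0, 0.0, 1.0]]
top 49.78969989724199 246.394146078769 189.87103664488575 [-0.02836217  0.          0.          0.          0.        ] [[-0.013, -0.995, 0.097, 436.11], [-1.0, 0.014, 0.011, -96.351], [-0.013, -0.097, -0.995, 1190.853], [0.0, 0.0, 0.0, 1.0]]
```

View pics/scene0b.png

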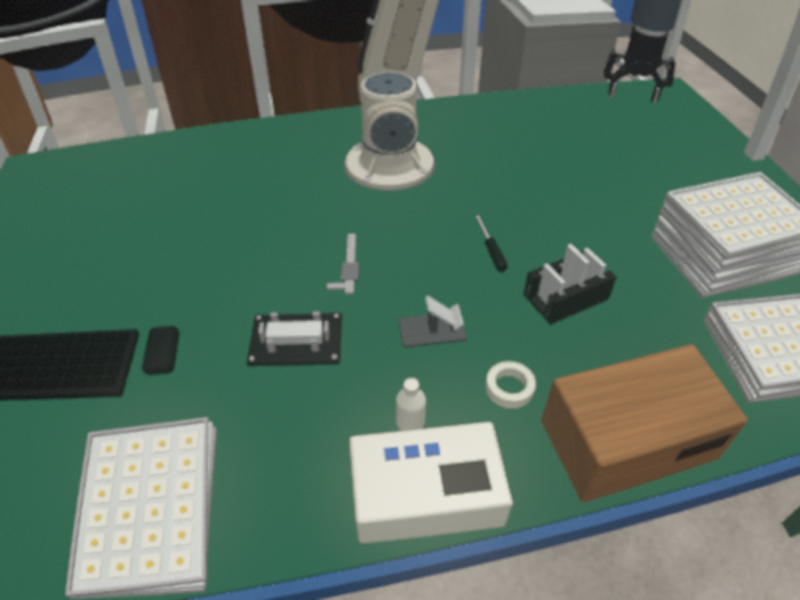

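View pics/top0b.png

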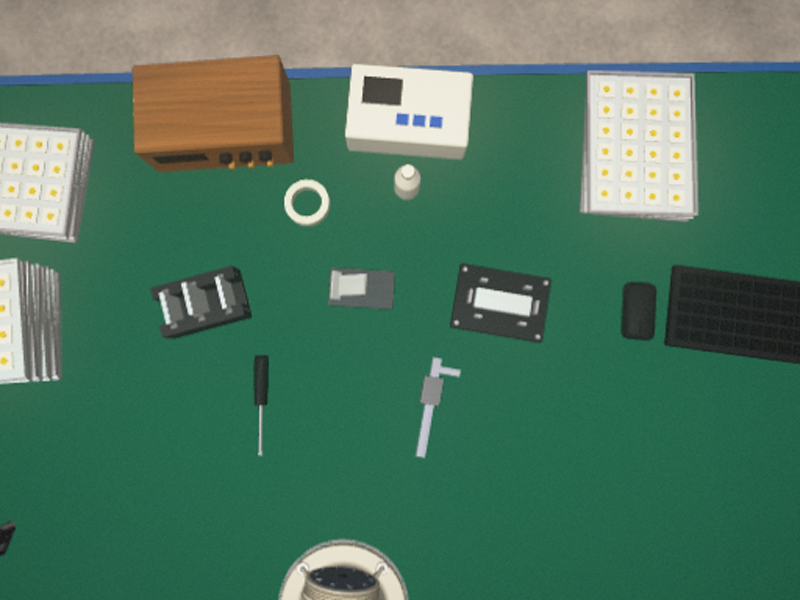

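```bash
cat > tiles.py <<'E'
import cv2,numpy as np
def tile(img,u,v,w=80,h=60,s=5):
    t=cv2.resize(img[v:v+h,u:u+w],(w*s,h*s),interpolation=cv2.INTER_CUBIC)
    for k in range(0,w,10):
        cv2.putText(t,str(u+k),(k*s,8),0,.3,(0,255,255),1); t[8:14,k*s]=(0,255,255)
    for k in range(10,h,10):
        cv2.putText(t,str(v+k),(0,k*s+3),0,.3,(0,255,255),1); t[k*s,20:26]=(0,255,255)
    return t
def grid(ts): return np.vstack([np.hstack(ts[:2]),np.hstack(ts[2:])])
E
python3 - <<'E'
import cv2; from tiles import *
t=cv2.imread("pics/top0.png"); s=cv2.imread("pics/scene0.png")
t=cv2.convertScaleAbs(t,alpha=1.5);s=cv2.convertScaleAbs(s,alpha=1.4)
cv2.imwrite("pics/g1.png",grid([tile(t,90,162),tile(t,195,155),tile(t,282,162),tile(s,325,150)]))
cv2.imwrite("pics/g2.png",grid([tile(s,240,180),tile(s,150,190),tile(t,270,220),tile(t,150,220)]))
E
```

```text
(no output)
```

View pics/g1.png

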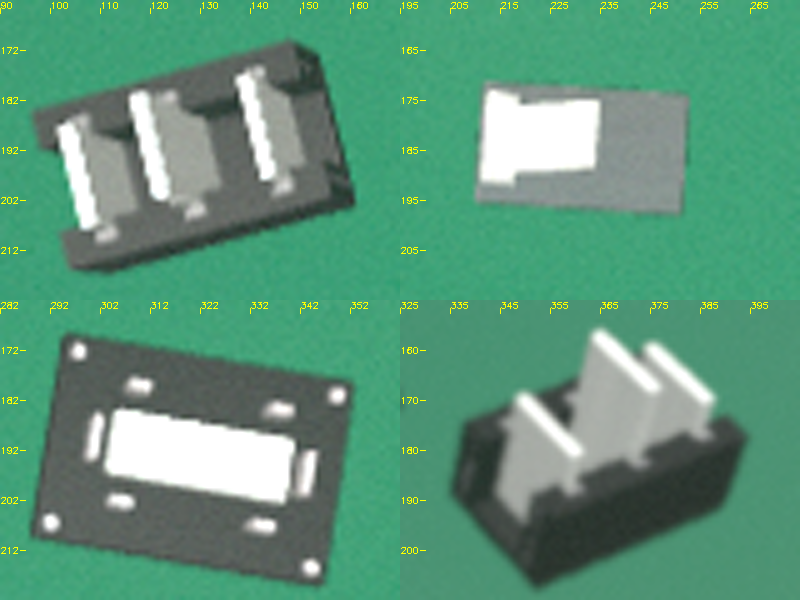

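View pics/g2.png

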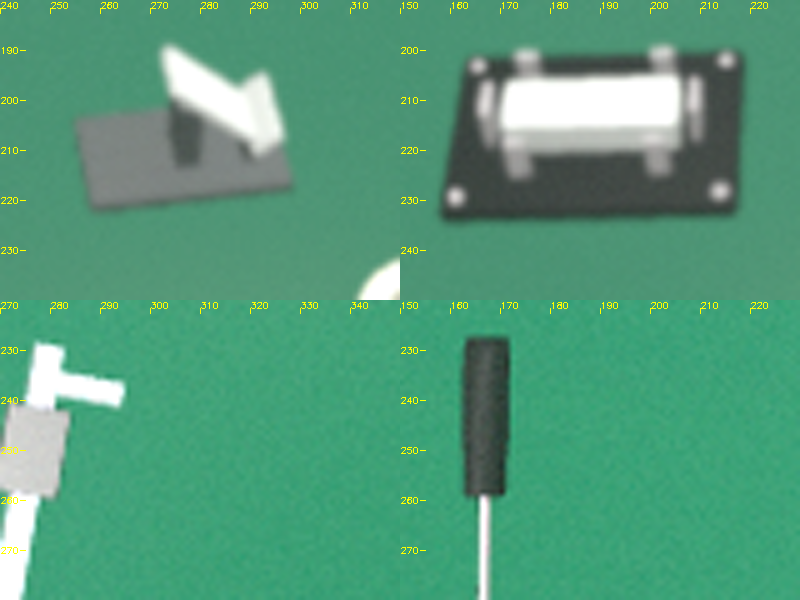

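```bash
cat > geo.py <<'E'
import cv2,numpy as np,pickle
from scipy.optimize import least_squares
CAM={n:pickle.load(open(f"{n}0.pkl","rb")) for n in("scene","top")}
def proj(n,P):
    c=CAM[n]; h=c["frame"].shape[0]; f=h/2/np.tan(np.radians(c["vfov"]/2))
    K=np.array([[f,0,c["cx"]],[0,f,c["cy"]],[0,0,1.]]); T=np.linalg.inv(c["cam_to_world"])
    return cv2.projectPoints(np.asarray(P,float).reshape(-1,3),cv2.Rodrigues(T[:3,:3])[0],T[:3,3],K,np.array(c["distortion"]))[0][:,0]
def W(p,P):  # p = x,y,yaw(rad)
    c,s=np.cos(p[2]),np.sin(p[2]); P=np.asarray(P,float).reshape(-1,3)
    return P@np.array([[c,s,0],[-s,c,0],[0,0,1]])+[p[0],p[1],0]
def px(u,v,X,Y): return np.array([u+(X+.5)/5-.5, v+(Y+.5)/5-.5])
E
cat > fit.py <<'E'
from geo import *
def fit(model,obs,x0,npar=3):
    def r(p):
        e=[]
        for n,m,q in obs: e.append(proj(n,W(p,model(m,p)))[0]-q)
        return np.ravel(e)
    s=least_squares(r,x0,loss="soft_l1",f_scale=.7)
    return s.x,r(s.x).reshape(-1,2)
ident=lambda m,p:m
T1=lambda X,Y:px(90,162,X,Y); T2=lambda X,Y:px(195,155,X-400,Y); T3=lambda X,Y:px(282,162,X,Y-300); S4=lambda X,Y:px(325,150,X-400,Y-300)
S1=lambda X,Y:px(240,180,X,Y); S2=lambda X,Y:px(150,190,X-400,Y)
# rack: module top edges (corners at width +-28, thick +-4); image left = +y, up = +x
o=[]
for yc,z,c in((0,120,[(130,93),(148,92),(150,200),(168,200)]),(50,90,[(58,123),(75,121),(80,232),(98,228)]),(-50,90,[(237,75),(255,73),(258,182),(276,180)])):
    for (x,y),q in zip([(28,4),(28,-4),(-28,4),(-28,-4)],c): o.append(("top",(x,yc+y,z),T1(*q)))
nt=len(o)
for yc,z,c in((0,120,[(592,335),(602,329),(650,393),(661,386)]),(-50,90,[(515,400),(525,393),(572,460),(583,452)]),(50,90,[(645,348),(655,342),(706,405),(716,399)])):
    o.append(("scene",(0,yc,z),S4(*np.mean(c,0))))
for sel,nm in((o[:nt],"top"),(o,"both")):
    p,r=fit(ident,sel,[430,250,.28]); print("rack",nm,p.round(3)); 
print(r.round(2).tolist())
R=p
# stage
o=[("top",m,T3(*q)) for m,q in zip([(60,85,12),(60,-85,12),(-60,-85,12),(-60,85,12)],[(63,332),(355,380),(325,585),(30,538)])]
o+=[("top",m,T3(*q)) for m,q in zip([(17,50,35),(17,-50,35),(-17,-50,35),(-17,50,35)],[(112,408),(294,437),(287,502),(105,472)])]
nt=len(o)
# scene: right=+y, near (down)=+x
o+=[("scene",m,S2(*q)) for m,q in zip([(17,50,35),(17,-50,35),(-17,-50,35),(-17,50,35)],[(680,130),(502,132),(503,78),(681,73)])]
o+=[("scene",m,S2(*q)) for m,q in zip([(-60,-85,12),(-60,85,12)],[(467,57),(743,53)])]
for sel,nm in((o[:nt],"top"),(o[nt:],"scene"),(o,"both")):
    p,r=fit(ident,sel,[430,-200,-.1]); print("stage",nm,p.round(3))
print(r.round(2).tolist()); G=p
# stand: params x,y,yaw,tp(thickness),base y offset
d=np.array([0,.7071,.7071]); up=np.array([0,-.7071,.7071]); C=np.array([0,35,30.])
def st(m,p):
    k,x,a=m
    if k=="b": return (x,a+p[4],8)
    if k=="pt": return C+68*up+d*a*p[3]+[x,0,0]     # plate upper end, a=-1 back,0 front
    if k=="lt": return C+14*d-up*a*p[3]+[x,0,0]     # ledge tip
    if k=="lb": return C-d*p[3]+[x,0,0]             # ledge top surface rear corner
o=[("top",("b",35*sx,60*sy),T2(*q)) for sx,sy,q in[(1,1,(486,82)),(1,-1,(688,95)),(-1,-1,(682,213)),(-1,1,(474,202))]]
o+=[("top",m,T2(*q)) for m,q in[(("pt",18,-1),(599,100)),(("pt",-18,-1),(596,168)),(("lt",25,1),(484,90)),(("lt",-25,1),(482,183)),(("lb",25,0),(520,95)),(("lb",-25,0),(517,185))]]
nt=len(o)
o+=[("scene",m,S1(*q)) for m,q in[(("pt",-18,0),(163,46)),(("b",-35,-60),(75,120)),(("lt",-25,0),(266,71)),(("lt",25,0),(284,134))]]
for sel,nm in((o[:nt],"top"),(o,"both")):
    p,r=fit(st,sel,[430,60,-.05,6,-10]); print("stand",nm,p.round(3))
print(r.round(2).tolist()); S=p
np.save("poses.npy",np.array([R[:3],G[:3],S[:3]]))
# overlay
t=cv2.imread("pics/top0.png"); s=cv2.imread("pics/scene0.png")
def ov(n,img,u,v,segs,w,h,k):
    a=cv2.resize(img[v:v+h,u:u+w],(w*k,h*k),interpolation=cv2.INTER_CUBIC)
    for P in segs:
        q=((proj(n,P)-[u,v]+.5)*k-.5); cv2.polylines(a,[np.round(q*8).astype(int)],True,(0,0,255),1,cv2.LINE_AA,3)
    return a
box=lambda x,y,z,cx=0,cy=0:[(cx-x,cy-y,z),(cx+x,cy-y,z),(cx+x,cy+y,z),(cx-x,cy+y,z)]
rs=[W(R,b) for b in(box(46,75,65),box(46,75,0),box(28,4,120),box(28,4,90,0,50),box(28,4,90,0,-50))]
gs=[W(G,b) for b in(box(60,85,12),box(17,50,35),box(30.5,57.5,40))]
ss=[W(S,b) for b in(box(35,60,8,0,S[4]),[st(("pt",-18,0),S),st(("pt",18,0),S),C+[18,0,0],C-[18,0,0]],[C+[-25,0,0],C+[25,0,0],st(("lt",25,0),S),st(("lt",-25,0),S)])]
g=lambda n,a:ov(n,*a)
T=[ov("top",t,90,160,rs,66,60,4),ov("top",t,203,160,ss,66,60,4),ov("top",t,283,160,gs,76,60,4)[:,:264]]
U=[ov("scene",s,331,148,rs,66,64,4),ov("scene",s,246,178,ss,66,64,4),ov("scene",s,155,185,gs,66,64,4)]
cv2.imwrite("pics/ov.png",np.vstack([np.hstack(T),np.hstack(U)]))
E
python3 fit.py
```

```text
rack top [5.43230e+02 2.48342e+02 2.31000e-01]
rack both [5.43482e+02 2.48414e+02 2.33000e-01]
[[0.07, 0.61], [-0.58, 0.06], [0.62, -0.14], [-0.02, -0.89], [0.16, 0.46], [-0.37, 0.14], [0.12, -1.22], [-0.6, -1.15], [0.26, 1.0], [-0.46, 0.68], [0.6, -0.32], [-0.11, -0.64], [-0.15, -0.14], [-0.2, -0.76], [-0.04, -0.06]]
stage top [ 5.38733e+02 -2.93503e+02 -1.77000e-01]
stage scene [ 541.066 -293.262  540.164]
stage both [ 539.049 -293.304    6.105]
[[-0.26, -0.17], [-0.06, -0.2], [0.02, 0.17], [-0.13, -0.2], [0.75, 0.37], [-0.38, 0.35], [-0.72, -0.71], [0.32, -0.53], [-0.69, -1.6], [-0.09, -0.99], [0.96, 0.89], [-0.34, 0.88], [-0.61, -0.15], [0.21, -1.02]]
stand top [ 569.794  -33.428 -427.326    6.092   -5.304]
stand both [569.881 -32.995 -94.314   6.393  -5.48 ]
[[-0.89, -0.08], [0.19, -0.59], [0.13, -0.02], [0.02, 0.02], [0.15, 0.39], [0.02, -0.08], [0.14, 0.53], [-0.54, -0.45], [-0.08, 0.34], [-0.53, -0.18], [1.07, 0.14], [-0.33, -0.5], [-1.12, 0.3], [-0.96, 0.23]]
```

View pics/ov.png

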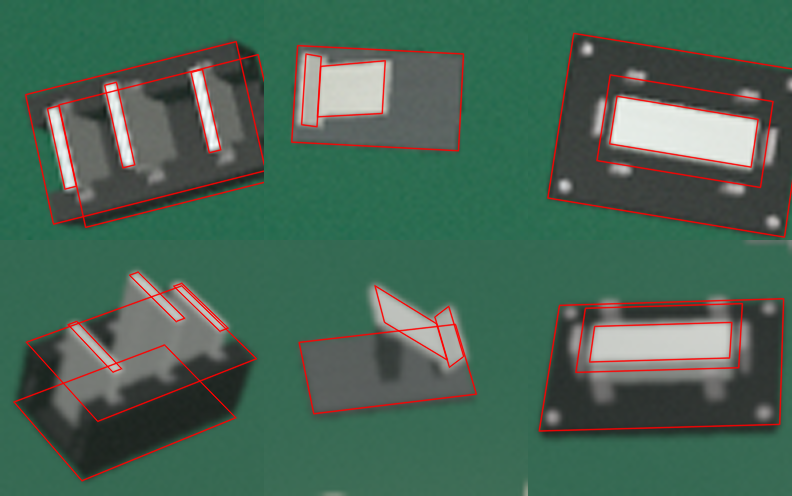

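Both overlays fit well: the rack, stand and stage outlines match the images within about 1 px. The long module is in the middle slot with its emitter face towards world +y. Next I check reachability.

```bash
cat > plan.py <<'E'
from geo import *
from workcell import bot
R,G,S=np.load("poses.npy")
def Rz(a): c,s=np.cos(a),np.sin(a); return np.array([[c,-s,0],[s,c,0],[0,0,1]])
def frame(z,y): z=np.array(z,float);y=np.array(y,float); return np.column_stack([np.cross(y,z),y,z])
q=.70710678
AR,AG,AS=Rz(R[2]),Rz(G[2]),Rz(S[2])
n=AS@[0,q,q]; up=AS@[0,-q,q]              # stand normal, up-slope
foot=W(S,[0,35,30])[0]+4*n; mid=foot+55*up
def rack_rot(s): return frame([0,0,-1],s*AR[:,1])
def place_rot(s): return frame(-up,s*n)
def pick_rot(s): return frame(-n,s*AS[:,0])
def stage_rot(s): return frame([0,0,-1],s*AG[:,0])
E
python3 - <<'E'
from plan import *
print(foot,mid); print(bot.get_tcp_rot().round(2) if hasattr(bot.get_tcp_rot(),'round') else bot.get_tcp_rot())
for s in(1,-1):
    for nm,p,r in[("rack",[R[0],R[1],100],rack_rot(s)),("rackhi",[R[0],R[1],230],rack_rot(s)),("place",foot+93*up-5*up,place_rot(s)),("placehi",foot+168*up,place_rot(s)),("pick",mid-9*n,pick_rot(s)),("pickhi",mid+80*n,pick_rot(s)),("stage",[G[0],G[1],30],stage_rot(s)),("stagehi",[G[0],G[1],180],stage_rot(s))]:
        j=bot.solve_ik(p,r); print(s,nm,None if j is None else np.round(j,0))
E
```

```text
[572.37830809   4.75101392  32.82842712] [569.81126607 -34.05504605  71.71930002]
[[ 0.92 -0.39 -0.  ]
 [-0.39 -0.92 -0.  ]
 [ 0.    0.   -1.  ]]
1 rack [  40.   25.   -1.    0.  -64. -116.]
1 rackhi [  40.   20.   12.    0.  -82. -116.]
1 place [-18.  33.  12. -43. -85. -65.]
1 placehi [-23.  32.  19. -42. -94. -67.]
1 pick [ 31.  34. -19.  38. -71. 121.]
1 pickhi [ 36.  33. -10.  33. -81. 125.]
1 stage None
1 stagehi None
-1 rack [ 40.  25.  -1.   0. -64.  64.]
-1 rackhi [ 40.  20.  12.   0. -82.  64.]
-1 place [-18.  33.  12. -43. -85. 115.]
-1 placehi [-23.  32.  19. -42. -94. 113.]
-1 pick [ 31.  34. -19.  38. -71. -59.]
-1 pickhi [ 36.  33. -10.  33. -81. -55.]
-1 stage [-14.  30.  -4.   0. -56.   4.]
-1 stagehi [-14.  23.   9.   0. -76.   4.]
```

```bash
python3 - <<'E'
from plan import *
r=rack_rot(1)
bot.grip(0.4)
bot.move_to([R[0],R[1],180],r)
bot.move_straight([R[0],R[1],100],v=120)
f0=np.array(bot.get_wrist_force()); w0=bot.get_width()
bot.grip(0.0,squeeze=25)
print(w0,bot.get_width(),bot.get_grip_force(),f0.round(1),np.round(bot.get_wrist_force(),1),np.round(bot.get_moment(),2))
bot.move_straight([R[0],R[1],106],v=20)
print(np.round(bot.get_wrist_force(),1),np.round(bot.get_moment(),2),bot.get_width(),bot.get_clock())
E
```

```text
0.401142106396646 0.08804426329525704 28.5960790514946 [ 0.5 -0.6 -0.4] [-0.3 -0.3  3.5] [ 0.14  0.18 -0.03]
[-0.   0.4 -1.3] [-0.01  0.01  0.03] 0.08847158071101004 3.8083
```

```bash
python3 - <<'E'
from plan import *; from tiles import *
bot.move_straight([R[0],R[1],180],v=60)
print(np.round(bot.get_wrist_force(),1))
bot.move_straight([R[0],R[1],260],v=150)
rp=place_rot(1)
P=foot+90*up+60*up+15*n       # foot 60 up-slope + 15 off
print(bot.solve_ik(P,rp))
bot.move_to(P,rp)
print(bot.get_clock(),bot.get_width(),np.round(bot.get_wrist_force(),1),np.round(bot.get_eef_pos()-P,1))
t=bot.capture("top")["frame"]; s=bot.capture("scene")["frame"]
cv2.imwrite("t1.png",t); cv2.imwrite("s1.png",s)
# predicted module outline at present pose (foot = TCP -90up)
f=foot+60*up+15*n; X=AS[:,0]
box=[f+a*28*X+b*4*n+c*110*up for c in(0,1) for a,b in((1,1),(1,-1),(-1,-1),(-1,1))]
def ov(nm,img,u,v,w=100,h=100,k=4):
    a=cv2.resize(img[v:v+h,u:u+w],(w*k,h*k),interpolation=cv2.INTER_CUBIC)
    q=np.round((((proj(nm,box)-[u,v]+.5)*k)-.5)*8).astype(int)
    for i in range(4):
        for A,B in((i,(i+1)%4),(4+i,4+(i+1)%4),(i,i+4)): cv2.line(a,q[A].tolist(),q[B].tolist(),(0,0,255),1,cv2.LINE_AA,3)
    return a
cv2.imwrite("pics/ov1.png",np.hstack([ov("top",t,190,130),ov("scene",s,230,120)]))
E
```

```text
[-0.3 -0.7 -1.5]
[-21.25415009  31.27545982  17.35232105 -42.44852937 -92.05687527
 -67.88775935]
7.225 0.08744532175001314 [ 0.   1.2 -1.5] [0.2 1.1 0.1]
```

View pics/ov1.png

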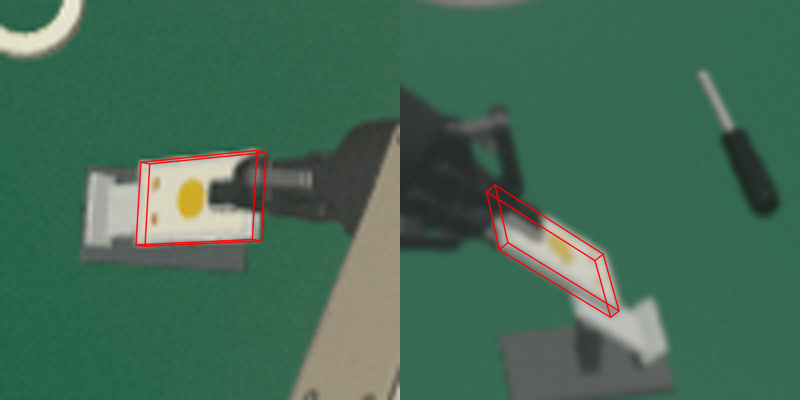

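Emitter faces outward, and the prediction matches both images within about a pixel (module foot at top tile x≈140, scene tile ≈(610,315)). Next I seat it with force checks.

```bash
python3 - <<'E'
from plan import *
rp=place_rot(1)
def go(a,b,v): bot.move_straight(foot+90*up+a*up+b*n,v=v)
def F():
    f=np.array(bot.get_wrist_force()); return round(float(f@up),1),round(float(f@n),1)
go(25,2,80); f0=F(); print(f0)
a=25
for a in (8,5,3,2,1,0,-1,-2,-3):
    go(a,1.5,25); f=F(); print(a,f)
    if f[0]-f0[0]>3: break
b=1.5
for b in (0.5,-.5,-1.5,-2.5):
    go(a,b,20); f=F(); print("n",b,f)
    if f[1]-f0[1]>3: break
print(bot.get_clock(),bot.get_eef_pos())
E
```

```text
(-1.2, -0.4)
8 (-1.0, -1.1)
5 (-1.9, -1.1)
3 (-1.0, -1.5)
2 (-0.1, -0.9)
1 (-0.2, -1.3)
0 (6.3, -0.1)
n 0.5 (9.0, 2.3)
n -0.5 (7.8, 4.1)
10.5417 [568.42228514 -59.15946301  97.69597661]
```

```bash
python3 - <<'E'
from plan import *; from tiles import *
bot.grip(0.4)
print(bot.get_grip_force(),np.round(bot.get_wrist_force(),1))
bot.wait(.5)
bot.move_straight(foot+170*up,v=100)
top=frame([0,0,-1],-AS[:,0])
bot.grip(1.0)
bot.move_to([mid[0],mid[1]+40,260],top)
P=mid+80*n; bot.move_to(P,pick_rot(-1)); print(bot.get_clock(),bot.get_eef_pos()-P)
t=bot.capture("top")["frame"]; s=bot.capture("scene")["frame"]
f=foot; X=AS[:,0]
box=[f+a*28*X+b*4*n+c*110*up for c in(0,1) for a,b in((1,1),(1,-1),(-1,-1),(-1,1))]
def ov(nm,img,u,v,w=100,h=100,k=4):
    a=cv2.resize(img[v:v+h,u:u+w],(w*k,h*k),interpolation=cv2.INTER_CUBIC)
    q=np.round((((proj(nm,box)-[u,v]+.5)*k)-.5)*8).astype(int)
    for i in range(4):
        for A,B in((i,(i+1)%4),(4+i,4+(i+1)%4),(i,i+4)): cv2.line(a,q[A].tolist(),q[B].tolist(),(0,0,255),1,cv2.LINE_AA,3)
    return a
cv2.imwrite("pics/ov2.png",np.hstack([ov("top",t,190,130),ov("scene",s,230,120)]))
E
```

```text
0.0 [-0.8 -1.6  0.2]
14.3917 [-0.52837713 -1.11750152 -1.98051292]
```

View pics/ov2.png

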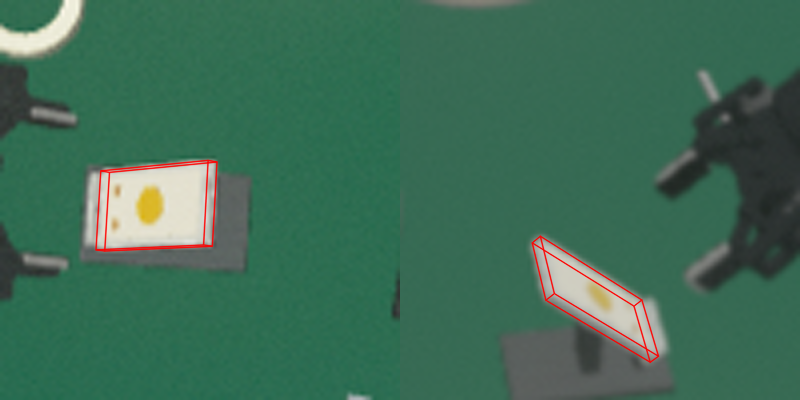

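```bash
python3 - <<'E'
from plan import *
bot.move_straight(mid-10*n,v=80)
f0=np.round(bot.get_wrist_force(),1)
bot.grip(0.0,squeeze=35)
print(f0,np.round(bot.get_wrist_force(),1),bot.get_width(),bot.get_grip_force(),np.round(bot.get_moment(),2))
bot.move_straight(mid-10*n+4*n+1*up,v=20)
print(np.round(bot.get_wrist_force(),1),bot.get_width(),np.round(bot.get_moment(),2))
bot.move_straight(mid+60*n+20*up,v=80)
print(np.round(bot.get_wrist_force(),1),bot.get_width(),np.round(bot.get_moment(),2),bot.get_grip_force(),bot.get_clock())
E
```

```text
[ 0.2  0.3 -0.1] [-0.9  2.6  3. ] 0.6455642108450358 36.857707500457764 [ 2.28  0.22 -0.32]
[ 0.5  0.3 -0.8] 0.6457589212521795 [ 2.49 -0.13  0.02]
[-0.2 -0.5 -1.4] 0.6449879954179596 [ 2.48 -0.14 -0.01] 37.127636075019836 17.5167
```

```bash
cat > ov.py <<'E'
from plan import *
def boxpts(c,X,Y,Z): return [c+a*28*X+b*4*Y+k*55*Z for k in(-1,1) for a,b in((1,1),(1,-1),(-1,-1),(-1,1))]
def ov(nm,img,u,v,boxes,polys=(),w=100,h=100,k=4):
    a=cv2.resize(img[v:v+h,u:u+w],(w*k,h*k),interpolation=cv2.INTER_CUBIC)
    Q=lambda b:np.round((((proj(nm,b)-[u,v]+.5)*k)-.5)*8).astype(int)
    for b in boxes:
        q=Q(b)
        for i in range(4):
            for A,B in((i,(i+1)%4),(4+i,4+(i+1)%4),(i,i+4)): cv2.line(a,q[A].tolist(),q[B].tolist(),(0,0,255),1,cv2.LINE_AA,3)
    for b in polys: cv2.polylines(a,[Q(b)],True,(255,255,0),1,cv2.LINE_AA,3)
    return a
E
python3 - <<'E'
from ov import *
p=np.array(bot.get_eef_pos()); bot.move_straight(p+[0,0,90],v=150)
h=75; P=[G[0],G[1],29+h]
bot.move_to([G[0],G[1],200],stage_rot(-1)); bot.move_straight(P,v=120); bot.wait(.3)
p=np.array(bot.get_eef_pos()); print(bot.get_clock(),p-P,np.round(bot.get_tcp_rot()-stage_rot(-1),3).tolist(),bot.get_width())
t=bot.capture("top")["frame"]; s=bot.capture("scene")["frame"]
cv2.imwrite("t3.png",t); cv2.imwrite("s3.png",s)
b=[boxpts(p+[0,0,10],AG[:,0],np.array([0,0,1.]),AG[:,1])]
B=lambda x,y,z:W(G,[(-x,-y,z),(x,-y,z),(x,y,z),(-x,y,z)])
pl=[B(60,85,12),B(30.5,57.5,40)]
cv2.imwrite("pics/ov3.png",np.hstack([ov("top",t,270,140,b,pl),ov("scene",s,140,150,b,pl)]))
E
```

```text
20.6417 [ 0.19076106 -0.07919693  0.48417873] [[-0.0, 0.0, 0.001], [0.0, 0.0, -0.0], [0.0, -0.001, 0.0]] 0.6492666965780004
```

View pics/ov3.png

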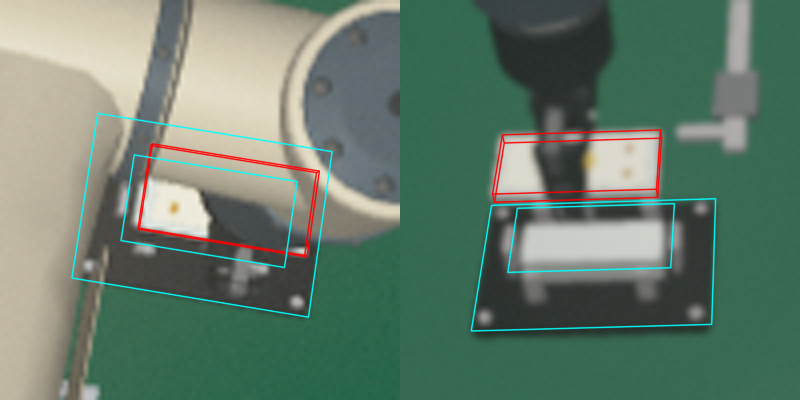

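```bash
cat > edge.py <<'E'
from plan import *
from scipy.ndimage import map_coordinates
def edge(nm,img,c,A,inner,direction,span=14):
    """position (mm) along direction from inner pt, of 50% drop of brightness; inner in local xy at height c[2]"""
    d=np.arange(-span,span+.01,.25); P=c+(A[:,:2]@np.array(inner))+np.outer(d,A[:,:2]@np.array(direction))
    q=proj(nm,P); v=map_coordinates(img.max(2).astype(float),[q[:,1],q[:,0]],order=1)
    g=np.gradient(v); k=np.argmin(g); w=slice(max(k-12,0),k+13)
    return round(float(np.sum(d[w]*np.minimum(g[w],0))/np.sum(np.minimum(g[w],0))),2)
E
python3 - <<'E'
from edge import *
s=cv2.imread("s3.png"); t=cv2.imread("t3.png"); s0=cv2.imread("pics/scene0.png"); t0=cv2.imread("pics/top0.png")
p=np.array(bot.get_eef_pos()); c=np.array([p[0],p[1],p[2]+14]); g=np.array([G[0],G[1],35])
for x in(-20,-12,0,12,20): print("mod scene ends x",x,[edge("scene",s,c,AG,(x,55*k),(0,k)) for k in(1,-1)])
for x in(-10,0,10): print("ped scene ends",x,[edge("scene",s0,g,AG,(x,50*k),(0,k)) for k in(1,-1)],"top",[edge("top",t0,g,AG,(x,50*k),(0,k)) for k in(1,-1)])
for y in(-45,-35,35,45): print("mod far edge",y,edge("scene",s,c,AG,(-28,y),(-1,0)))
for y in(-30,0,30): print("ped far edge",y,edge("scene",s0,g,AG,(-17,y),(-1,0)),"top",[edge("top",t0,g,AG,(17*k,y),(k,0)) for k in(1,-1)])
for x in(-20,-10,0): print("mod top +y end",edge("top",t,c,AG,(x,55),(0,1)))
print("mod top -x edge",[edge("top",t,c,AG,(-28,y),(-1,0)) for y in(35,42,48)])
E
```

```text
mod scene ends x -20 [-0.79, 0.3]
mod scene ends x -12 [-0.46, 2.68]
mod scene ends x 0 [1.37, 1.73]
mod scene ends x 12 [1.97, 2.39]
mod scene ends x 20 [-1.0, 0.34]
ped scene ends -10 [-0.59, 0.37] top [0.37, 13.21]
ped scene ends 0 [0.74, 13.26] top [0.06, 0.92]
ped scene ends 10 [1.76, 0.7] top [0.67, 1.08]
mod far edge -45 -2.54
mod far edge -35 -2.69
mod far edge 35 -2.13
mod far edge 45 -1.09
ped far edge -30 2.93 top [0.13, 1.98]
ped far edge 0 2.88 top [0.34, 1.67]
ped far edge 30 1.84 top [1.09, 2.7]
mod top +y end 4.65
mod top +y end 4.06
mod top +y end 4.11
mod top -x edge [0.4, 0.37, 0.22]
```

```bash
python3 - <<'E'
from plan import *
bot.move_straight([G[0],G[1],46],v=100); bot.wait(.2)
f0=np.array(bot.get_wrist_force())
for z in np.arange(42,24,-1.):
    bot.move_straight([G[0],G[1],z],v=25); f=np.array(bot.get_wrist_force())-f0
    print(z,round(bot.get_eef_pos()[2],1),np.round(AG.T@f,1))
    if f[2]>4: break
print(bot.get_clock(),bot.get_width(),bot.get_moment())
E
```

```text
42.0 41.7 [ 0.8 -1.  -0.5]
41.0 40.9 [ 0.7 -0.3 -0.5]
40.0 39.9 [ 0.7  0.1 -0.8]
39.0 38.9 [ 1.1  0.1 -0.8]
38.0 37.9 [ 1.  -1.1 -0.2]
37.0 36.9 [ 1.  -0.8  0.2]
36.0 35.9 [ 1.  -0.1 -1.5]
35.0 34.9 [ 1.2 -0.6 -0.7]
34.0 33.9 [ 1.7  0.3 -0.3]
33.0 32.9 [ 0.3 -1.2 -1.1]
32.0 31.9 [ 1.4 -0.4 -0.8]
31.0 30.9 [ 0.8 -0.3  0.6]
30.0 29.9 [0.4 0.1 0.6]
29.0 29.6 [-1.4  0.8  5.3]
25.2333 0.6493279151236213 [ 0.40290795  0.5285854  -0.01787388]
```

```bash
python3 - <<'E'
from ov import *
bot.grip(0.9); print(bot.get_grip_force()); bot.wait(.2)
bot.move_straight([G[0],G[1],180],v=120)
bot.set_joints([40,0,0,0,-82,4]); 
t=bot.capture("top")["frame"]; s=bot.capture("scene")["frame"]
b=[boxpts(np.array([G[0],G[1],39.]),AG[:,0],np.array([0,0,1.]),AG[:,1])]
B=lambda x,y,z:W(G,[(-x,-y,z),(x,-y,z),(x,y,z),(-x,y,z)])
cv2.imwrite("pics/ov4.png",np.vstack([np.hstack([ov("top",t,275,150,b,[],80,75,5),ov("scene",s,145,178,b,[],80,75,5)]),cv2.resize(np.hstack([t,s]),(800,225))[:225]]))
print(bot.get_clock(),bot.get_eef_pos())
E
```

```text
0.0
29.0917 [443.6887252  169.9825005  323.74465847]
```

View pics/ov4.png

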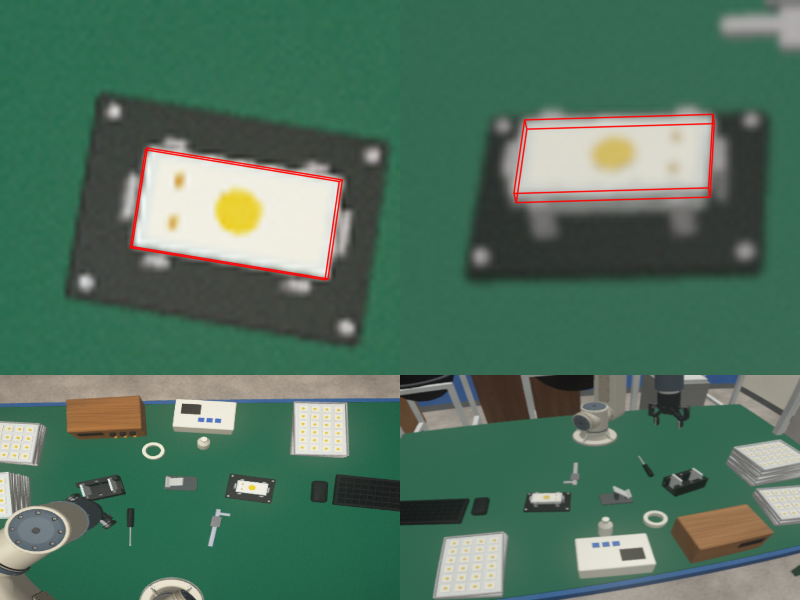

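The module lies emitter up between all six stops (top tile centre ≈(238,212)). The short modules and the bench items are where they were.

```bash
python3 -c "
from workcell import bot
print(bot.close_job())"
```

```text
the job is handed in; nothing more can be done
None
```

I drew the long module from the rack, stood it on the stand and released it, then laid it emitter face up between the stage's stops. The job is handed in at about 29 s; the last pictures show everything in place, but no verdict was returned.

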